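# Load a test cartridge in the clinic analyser and clamp it home

## Robot

A 6-joint arm with a two-finger parallel gripper is mounted at the origin on the work surface. World frame = base frame: x ahead of the robot, y to its left, z up, the work surface at z = 0. Lengths are in m, angles in rad, forces in N, time in s.
With the tool pointing down it reaches from about 0.275 to 0.875 m from the base axis. Payload 12.5 kg.
Tool frame: the origin (TCP) lies on the centre line of the jaws, within the pads' length; the fingertips stand r.finger_overhang ahead of it and the grasp point (between the pads) lies 3 mm ahead of it (r.finger_overhang is the distance from the TCP to the fingertips, in m); z points along the fingers, y is the line along which they close (so a half turn about z gives the same grasp; the last joint's range is limited). The gripper opens to 85 mm and grips with 20 to 120 N. Pads are 22 mm wide; open, the fingers measure 114 mm over their backs; the gripper's body (76 mm by 85 mm) begins 54 mm behind the grasp point. The pads swing forward as they close: fully open they stand 13 mm farther back than shut.
Start: joints at [1.21, 0.351, 1.652, -0, 1.139, -0.085], TCP at [0.15, 0.529, 0.253] pointing down, gripper open.
Joint ranges: [-2.75, 2.75], [-0.79, 2.1], [0.01, 2.65], [-1.57, 4.71], [0.07, 3.14], [-2.87, 2.87]. Speed limits (rad/s): [2.22, 2.22, 2.79, 3.14, 3.14, 3.14].

## Interface

Orientations are given as a unit quaternion [x, y, z, w].
In Python, from cell import r, optics gives the robot as it stands. The module is installed in compiled form; this text tells all that it offers. Calls block until the motion is done:
- r.move_to(position, orientation): joint-space move of the TCP to a pose.
- r.move_linear(position, rot=None, vel=0.15): straight line of the TCP; rot=None keeps the orientation; vel is the mean speed in m/s.
- r.set_joints(angles): joint-space move.
- r.set_gripper(opening, squeeze=None): opening from 0.0 (shut) to 1.0 (fully open); squeeze is the grip in N (None keeps the last); returns when the fingers have stopped.
- r.sleep(seconds).
- r.inverse_kinematics(position, orientation): joint angles nearest the present ones, or None.
- optics.get_image(name): name is "scene" or "top" or "wrist"; returns a dict with "pixels" (400x640x3 uint8, red, green, blue), "depth" (400x640 float32, m along the optical axis (not along the pixel's ray), 0 where there is no reading), "fx", "fy", "cx", "cy" (pixels), "D" ([k1, k2, p1, p2, k3] as OpenCV has them; the pictures are not rectified), "camera_from_world" (4x4, takes a point from world to camera coordinates); the wrist camera has in their place "mount" (4x4, takes a point from camera to tool coordinates, whose origin is the TCP and whose axes are the flange's). Camera axes: x right, y down, z forward; pixel columns grow to the right and rows downward; lengths in m; the calibration is good to about 2 mm. A picture is of the moment at which its call begins: read the wrist's pose just before it.
A pose or a line that the arm cannot do raises r.PlanningError and nothing moves.
- r.hand_in(): hands the job in; it is judged then, once.
Readings, each from a call of its own:
- r.current_t(): time.
- r.current_q(): joint angles.
- r.current_qvel(): joint speeds.
- r.current_effort(): joint torques, N m.
- r.current_tool_pos(): TCP position.
- r.current_ee_rot(): TCP orientation.
- r.current_contact_force(): force on the tool from outside, world axes, zero at the start.
- r.current_torque(): the same for the moment, N m.
- r.current_opening(): opening from 0.0 (shut) to 1.0 (fully open).
- r.current_finger_force(): force on a finger pad.
Only numpy, scipy, OpenCV 4.12 (cv2) and the standard library are available. Lean on these libraries where they do the work, as an engineer would, in place of code of your own. Each camera call takes 0.05 s, during which the arm holds its last target. There are 200 camera calls.

## Task

On the vaccination desk, take the wide rectangular test cartridge (not the slim one, nor the round pod), lower it upright into the cradle of the desk analyser and let go of it there: set it down, do not drop it. Then swing the analyser's hinged clamp over and press it fully down, so that the cartridge is driven home on its springy seat and the clamp stays closed.

Things in the scene. Friction and masses are not known exactly. Their poses are not given: they have to be found in the camera images.
- cartridge: The wide rectangular test cartridge, cream plastic, loose, about 80 g: 40 mm along its x, 56 along y, 52 tall (straight sides to 44, then a flat 32 x 46 cap). Origin: centre of underside, z up; a half turn makes no difference. Not wanted, same plastic, nearby, places swapped: a slim cartridge (20 x 56 x 52) and a round pod (44 across, 52 tall).
- reader: Fixed desk analyser: white deck 40 mm high (x -55 to 95, y -82 to 123), grey housing beyond it 62 high. Origin on the desk under the centre of its open cradle, z up. Cradle mouth 58 along x, 74 along y: the cartridge fits x along x, 9 mm play each side. Its dark floor is a spring seat (2-4 N), top 32 mm above the desk, 20 when the clamp has driven the cartridge home.
- clamp (a joint): Clamp angle, rad: 0 closed on its stop, level over the cradle; starts open at 1.55-1.85 (1.57 upright, more leans to reader +y; stop 1.95). Hinge axis along reader x at y +68, z 80 mm, posts to z 90. Stiff: stays where left; about 4 N near its free end moves it, 7 N in the last 0.2 rad, as its pad presses the cartridge down.
- clamp_bar (a point): Middle of the black crossbar (12 mm thick, 60 long, along reader x) at the clamp's free end, 132 mm from the hinge axis; closed, it lies towards reader -y. The clamp is a flat aluminium plate 50 wide, 8 thick between hinge and bar; closed, its outer face is on top, 88 mm above the desk. Axes turn with it: z out of the outer face, y to the hinge.
There are look-alikes about, which are no part of the job. What is shaped like the cartridge but red is not meant.

How it is judged:
On the way:
1. the cartridge stands in the cradle, let go, with the clamp still open (horizontal distance between cartridge and reader below 0.016 m and z of cartridge in the frame of reader below 0.036 m and angle between cartridge's own z axis and vertical below 0.12 rad and contact force between the fingers and cartridge below 0.1 N and value of joint clamp above 0.6 rad), for 0.2 s.
At the end, for the whole second after the job is handed in: The cartridge stands upright (within 7 degrees) in the cradle, its centre within 16 mm of the cradle's, at rest and pressed down to less than 26 mm above the desk (fully home is 20), and the clamp stays closed to within 0.08 rad of its stop (horizontal distance between cartridge and reader below 0.016 m and z of cartridge in the frame of reader below 0.026 m and angle between cartridge's own z axis and vertical below 0.12 rad and value of joint clamp below 0.08 rad and linear speed of cartridge below 0.02 m/s); the robot touches nothing.
It fails at once if the cartridge is dropped into the analyser (falls free at more than 0.8 m/s, a drop of over 30 mm) (horizontal distance between cartridge and reader below 0.08 m and contact force between the fingers and cartridge below 0.1 N and linear speed of cartridge above 0.8 m/s).
It also fails if it takes over 48 s, if anything falls off the work surface, if the arm or the gripper's body presses on something with over 40 N, if the wrist force passes 120 N, or if a joint passes its speed limit or range.

## Working session

There is one attempt and no reset: what is moved stays moved. The work goes in short steps, each a Python script; the robot and the scene stay as the last script left them, time stands still between calls to the robot, and variables do not carry over. Pictures are saved under pics/ and viewed, at most 10 in all, crops included, and the job is handed in when it is done.

```bash
mkdir -p pics
cat > h.py <<'E'
import numpy as np, cv2
from cell import r, optics
from scipy.spatial.transform import Rotation as R
def K(d): return np.array([[d['fx'],0,d['cx']],[0,d['fy'],d['cy']],[0,0,1.]])
def wTc(d):
    if 'camera_from_world' in d: return np.linalg.inv(np.array(d['camera_from_world']))
    T=np.eye(4);T[:3,:3]=R.from_quat(d['q']).as_matrix();T[:3,3]=d['p'];return T@np.array(d['mount'])
def get(n):
    p,q=r.current_tool_pos(),r.current_ee_rot()
    d=optics.get_image(n);d['p']=p;d['q']=q;return d
def rays(d,uv):
    u=cv2.undistortPoints(np.array(uv,float).reshape(-1,1,2),K(d),np.array(d['D'],float)).reshape(-1,2)
    return np.c_[u,np.ones(len(u))]
def plane(d,uv,z):
    T=wTc(d);v=rays(d,uv)@T[:3,:3].T;o=T[:3,3];return o+v*((z-o[2])/v[:,2])[:,None]
def cloud(d):
    h,w=d['depth'].shape;vv,uu=np.mgrid[:h,:w]
    T=wTc(d);c=rays(d,np.c_[uu.ravel(),vv.ravel()])*d['depth'].ravel()[:,None]
    return (c@T[:3,:3].T+T[:3,3]).reshape(h,w,3)
def save(d,n): cv2.imwrite('pics/'+n,cv2.cvtColor(d['pixels'],cv2.COLOR_RGB2BGR))
def down(a): # tool down, tool y axis along world angle a
    y=np.array([np.cos(a),np.sin(a),0]);z=np.array([0,0,-1.]);return R.from_matrix(np.c_[np.cross(y,z),y,z]).as_quat()
E
python3 - <<'E'
from h import *
for n in('scene','top'):
    d=get(n);save(d,n+'.png');np.save('/tmp/'+n+'.npy',d,allow_pickle=True)
    print(n,wTc(d)[:3].round(3).tolist(),d['fx'],(d['depth']>0).mean())
print(r.finger_overhang,r.current_t())
E
```

```text
scene [[0.328, 0.686, -0.65, 1.171], [0.944, -0.224, 0.24, -0.311], [0.019, -0.692, -0.721, 0.798]] 436.6284477595178 0.9961640625
top [[0.004, -0.995, 0.098, 0.428], [-1.0, -0.006, -0.022, -0.064], [0.023, -0.098, -0.995, 0.913]] 366.3838012615137 0.9958828125
0.022 0.1
```

View pics/scene.png

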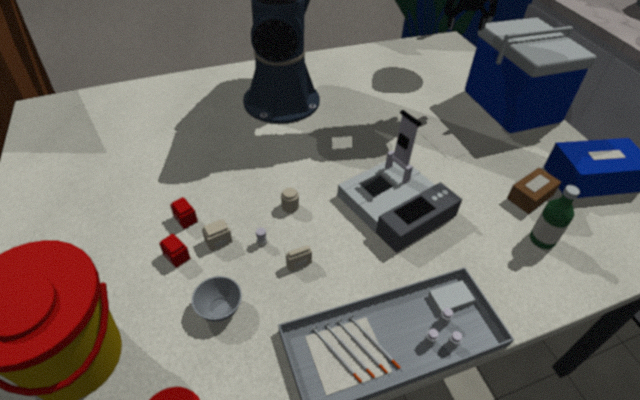

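View pics/top.png

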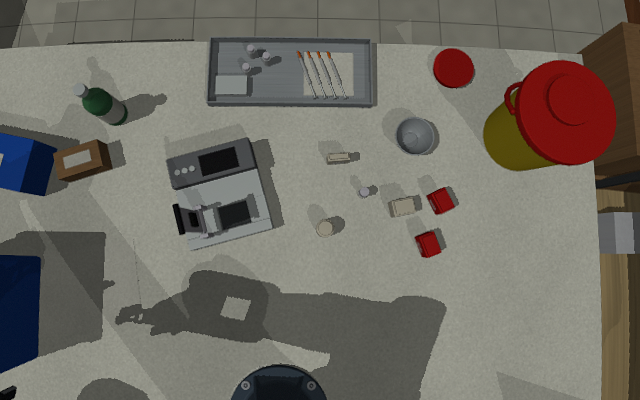

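The top view shows the wide cartridge at about (403,206) with red look-alikes at (441,201) and (429,244). The slim one is at (338,157) and the pod at (325,227). The analyser has its cradle at (234,215), its clamp open to the left (185,218) and its housing towards +x.

Run:
```python
from h import *
for n in('top','scene'):
    d=np.load('/tmp/%s.npy'%n,allow_pickle=True).item();P=cloud(d);px=d['pixels'].astype(int)
    hsv=cv2.cvtColor(d['pixels'],cv2.COLOR_RGB2HSV)
    c=plane(d,[[403,206]] if n=='top' else [[217,232]],.052)[0];print(n,c.round(3))
    near=np.hypot(P[...,0]-c[0],P[...,1]-c[1])<.05
    m=near&(P[...,2]>.047)&(P[...,2]<.06)&(hsv[...,1]<110)
    q=P[m];print('cart',len(q),q[:,2].mean().round(4),cv2.minAreaRect(q[:,:2].astype(np.float32)*1000))
    c=plane(d,[[234,215]] if n=='top' else [[378,187]],.04)[0]
    near=np.hypot(P[...,0]-c[0],P[...,1]-c[1])<.16
    m=near&(abs(P[...,2]-.04)<.005);q=P[m]
    print('deck',c.round(3),len(q),q[:,2].mean().round(4),cv2.minAreaRect(q[:,:2].astype(np.float32)*1000))
    m=near&(P[...,2]>.1);q=P[m];print('clamp',len(q),q.min(0).round(3),q.max(0).round(3),q[q[:,2]>q[:,2].max()-.02].mean(0).round(3))
    dk=near&(hsv[...,2]<70)&(abs(P[...,2]-.032)<.012)
    k,l,s,ce=cv2.connectedComponentsWithStats(dk.astype(np.uint8))
    for i in range(1,k):
        if s[i,4]>60:
            q=P[l==i];print('dark',s[i],q.mean(0).round(4),cv2.minAreaRect(q[:,:2].astype(np.float32)*1000))
    if n=='top':
        cv2.imwrite('pics/c.png',cv2.resize(cv2.cvtColor(d['pixels'][120:270,150:460],cv2.COLOR_RGB2BGR),None,fx=2.5,fy=2.5,interpolation=2))
```

```text
top [ 0.508 -0.297  0.052]
cart 258 0.052 ((507.9564514160156, -300.65447998046875), (31.843406677246094, 46.719539642333984), 11.583309173583984)
deck [0.485 0.106 0.04 ] 3981 0.0399 ((518.1087036132812, 137.85972595214844), (189.8881378173828, 204.47079467773438), 16.203163146972656)
clamp 560 [0.437 0.163 0.1  ] [0.495 0.192 0.221] [0.466 0.178 0.215]
dark [216 200  35  31 726] [0.4867 0.1096 0.032 ] ((486.74468994140625, 108.015380859375), (56.94247817993164, 74.59129333496094), 16.09597396850586)
scene [ 0.526 -0.298  0.052]
cart 249 0.0523 ((511.2084655761719, -299.42919921875), (36.836212158203125, 45.09984588623047), 15.963234901428223)
deck [0.497 0.108 0.04 ] 2567 0.0411 ((535.5049438476562, 143.33572387695312), (225.7894287109375, 207.8096923828125), 15.31633186340332)
clamp 769 [0.439 0.163 0.1  ] [0.497 0.192 0.221] [0.47  0.178 0.213]
dark [361 173  33  24 424] [0.482  0.1119 0.0336] ((483.8379211425781, 107.975341796875), (56.62235641479492, 78.07113647460938), 16.432161331176758)
dark [339 189  54  53 270] [0.577  0.0496 0.0294] ((557.6026000976562, 44.37120819091797), (195.44871520996094, 5.464284896850586), 15.404675483703613)
```

View pics/c.png

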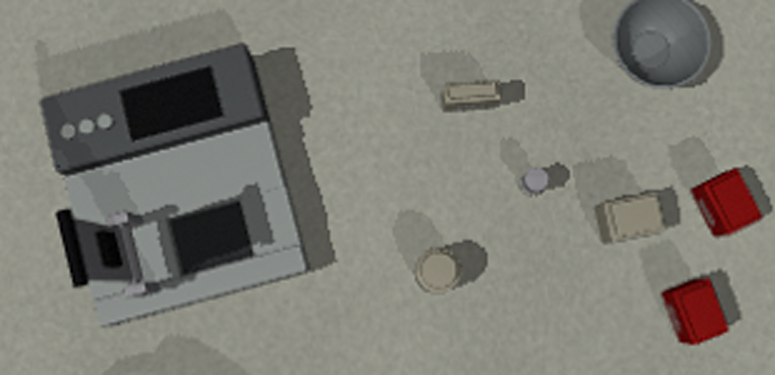

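The cradle and cartridge sizes match what was given: 57x75 floor, 32x47 cap. I'll move above the cartridge and refine with the wrist camera.

Run:
```python
from h import *
c=np.array([.508,-.2995]);
print(r.current_ee_rot(),np.array(optics.get_image('wrist')['mount']).round(3).tolist())
for a in(np.radians(12),np.radians(192)):
    print(a,np.round(r.inverse_kinematics([*c,.2],down(a)),2),np.round(r.inverse_kinematics([.4867,.108,.08],down(a+.07)),2))
a=min((np.radians(12),np.radians(192)),key=lambda a:abs(r.inverse_kinematics([*c,.2],down(a))[5]))
r.move_to([c[0]-0.0,c[1],.2],down(a))
d=get('wrist');save(d,'w1.png');P=cloud(d);hsv=cv2.cvtColor(d['pixels'],cv2.COLOR_RGB2HSV)
near=np.hypot(P[...,0]-c[0],P[...,1]-c[1])<.06
for lo,hi in((.047,.057),(.02,.057)):
    q=P[near&(P[...,2]>lo)&(P[...,2]<hi)&(hsv[...,1]<110)]
    print(len(q),q[:,2].mean(),cv2.minAreaRect(q[:,:2].astype(np.float32)*1000) if len(q) else 0)
print(r.current_tool_pos(),r.current_t(),r.current_opening())
```

```text
[ 1.37434421e-01  9.90510722e-01 -5.28041799e-04 -1.01150667e-04] [[-0.001, -0.963, -0.269, 0.068], [1.0, -0.001, 0.001, 0.001], [-0.001, -0.269, 0.963, -0.121], [0.0, 0.0, 0.0, 1.0]]
0.20943951023931956 [-0.61  0.48  1.6  -0.    1.06 -0.82] [ 0.12  0.52  1.91 -0.    0.71 -0.15]Traceback (most recent call last):
  File "<stdin>", line 5, in <module>
    return _wrapfunc(a, 'round', decimals=decimals, out=out)
    return _wrapit(obj, method, *args, **kwds)
    result = getattr(arr, method)(*args, **kwds)
TypeError: unsupported operand type(s) for *: 'NoneType' and 'float'
```

The opposite yaw is out of range at the cradle, and the camera would face the clamp with a grip across x. I'll grip across the 56 mm side instead, with the jaws along y, partly open and clear of the red look-alike.

Run:
```python
from h import *
c=np.array([.508,-.2995]);a=np.radians(-77.5)
print(np.round(r.inverse_kinematics([*c,.18],down(a)),2))
r.set_gripper(.8)
r.move_to([*c,.18],down(a))
d=get('wrist');save(d,'w1.png');P=cloud(d);hsv=cv2.cvtColor(d['pixels'],cv2.COLOR_RGB2HSV)
near=np.hypot(P[...,0]-c[0],P[...,1]-c[1])<.06
for lo,hi in((.047,.057),(.02,.057)):
    q=P[near&(P[...,2]>lo)&(P[...,2]<hi)&(hsv[...,1]<110)]
    print(len(q),q[:,2].mean(),cv2.minAreaRect(q[:,:2].astype(np.float32)*1000) if len(q) else 0)
print(r.current_tool_pos(),r.current_t(),r.current_opening(),r.finger_overhang)
```

```text
[-0.61  0.5   1.61 -0.    1.02  0.74]
1741 0.05193054670981819 ((510.058349609375, -298.8844299316406), (32.66077423095703, 45.44097900390625), 11.937935829162598)
2657 0.047946535617173526 ((510.4209899902344, -298.5670471191406), (40.42510223388672, 56.386192321777344), 12.273031234741211)
[ 0.50827617 -0.29898971  0.18006847] 3.6833 0.798505420361749 0.022
```

View pics/w1.png

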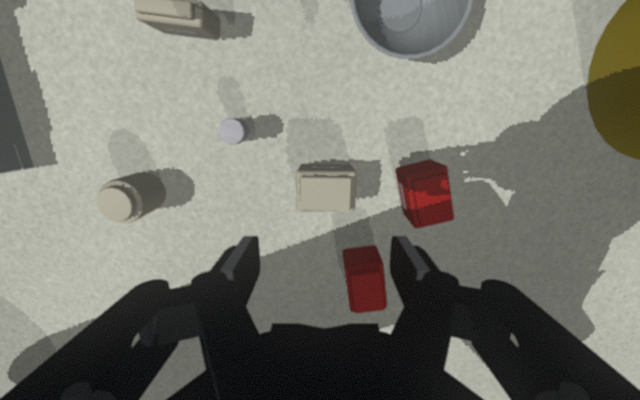

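The wrist view shows the cartridge at (327,188). The gap to the red one at (425,195) is wide enough for a finger. Next I'll grasp it and lift.

Run:
```python
from h import *
a=np.radians(-77.8)
r.move_to([.5102,-.2987,.11],down(a))
r.move_linear([.5102,-.2987,.040],vel=.08)
r.set_gripper(0,squeeze=40)
print(r.current_opening(),r.current_finger_force(),r.current_tool_pos(),r.current_contact_force())
r.move_linear([.5102,-.2987,.15],vel=.12)
print(r.current_opening(),r.current_finger_force(),r.current_tool_pos())
b=np.radians(-73.9)
r.move_to([.4867,.108,.16],down(b))
d=get('scene');cv2.imwrite('pics/s2.png',cv2.resize(cv2.cvtColor(d['pixels'][60:260,240:500],cv2.COLOR_RGB2BGR),None,fx=3,fy=3,interpolation=2))
print(r.current_t(),r.current_tool_pos(),r.current_contact_force())
```

```text
0.6480261629278533 43.111006021499634 [ 0.5106074  -0.29892025  0.04078891] [-0.29728476  0.20221111  6.31614085]
0.6459002918951785 42.44872748851776 [ 0.50982435 -0.29846806  0.14917601]
7.9833 [0.48684383 0.10732256 0.15981179] [ 0.13230149 -0.57429189 -0.95843606]
```

View pics/s2.png

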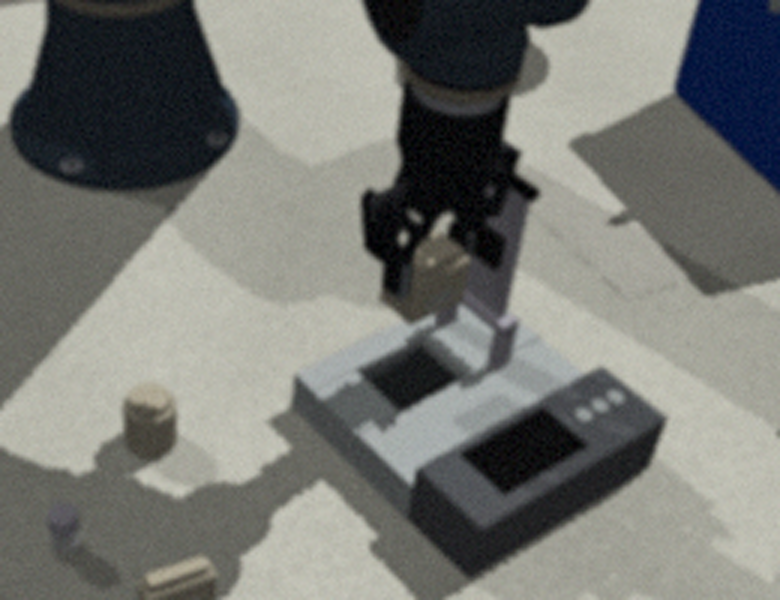

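The cartridge is held upright over the cradle, and the clamp stands just beyond the gripper on the +y side. I'll lower it with a force watch.

Run:
```python
from h import *
p=np.array([.4882,.1055])
r.move_linear([*p,.15],vel=.1)
f0=np.array(r.current_contact_force())
r.move_linear([*p,.078],vel=.06)
print(np.round(np.array(r.current_contact_force())-f0,2))
for z in np.arange(.076,.069,-.001):
    r.move_linear([*p,z],vel=.02);f=np.array(r.current_contact_force())-f0
    print(z.round(4),r.current_tool_pos()[2].round(4),f.round(2))
    if f[2]>1.5: break
r.set_gripper(.78)
r.sleep(.3);print(r.current_opening(),r.current_finger_force())
r.move_linear([*p,.17],vel=.12)
r.move_linear([p[0]+.02,p[1]-.09,.30],vel=.3)
for n in('top',):
    d=get(n);P=cloud(d);hsv=cv2.cvtColor(d['pixels'],cv2.COLOR_RGB2HSV)
    near=np.hypot(P[...,0]-.487,P[...,1]-.108)<.045
    q=P[near&(P[...,2]>.07)&(P[...,2]<.1)&(hsv[...,1]>10)];print(len(q),q[:,2].mean() if len(q) else 0,cv2.minAreaRect(q[:,:2].astype(np.float32)*1000) if len(q) else 0)
    cv2.imwrite('pics/t3.png',cv2.resize(cv2.cvtColor(d['pixels'][120:270,150:350],cv2.COLOR_RGB2BGR),None,fx=3,fy=3,interpolation=2))
d=get('scene');cv2.imwrite('pics/s3.png',cv2.resize(cv2.cvtColor(d['pixels'][80:260,300:500],cv2.COLOR_RGB2BGR),None,fx=3,fy=3,interpolation=2))
print(r.current_t())
```

```text
[ 1.87 -4.51 -1.56]
0.076 0.075 [ 2.69 -5.2  -2.36]
0.075 0.0741 [ 3.31 -6.73 -2.27]
0.074 0.0732 [ 3.21 -4.91 -0.  ]
0.073 0.0723 [ 2.72 -5.46 -0.49]
0.072 0.0713 [ 3.29 -5.06 -0.16]
0.071 0.0703 [ 3.56 -5.95 -0.33]
0.07 0.0693 [ 3.57 -5.28 -0.64]
0.7820435783346086 0.0
359 0.0811935339884095 ((485.9804992675781, 103.87322235107422), (39.306095123291016, 54.809303283691406), 16.009937286376953)
13.675
```

View pics/s3.png

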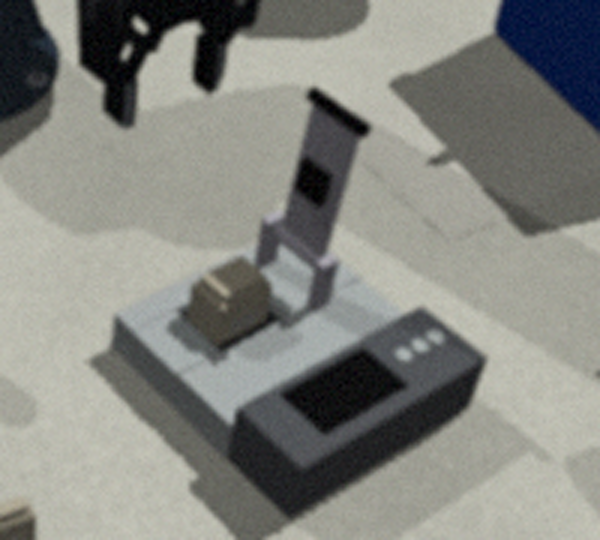

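The cartridge stands in the cradle, released and upright, with the clamp still open. The slight side force suggests the gripper brushed the clamp. Next I'll measure the clamp angle and swing it over with closed fingers from behind.

Run:
```python
from h import *
import sys
th=np.radians(16.1);ex=np.array([np.cos(th),np.sin(th)]);ey=np.array([-np.sin(th),np.cos(th)]);o=np.array([.4870,.108])
d=get('scene');P=cloud(d);L=(P[...,:2]-o)@np.c_[ex,ey]
m=(P[...,2]>.11)&(P[...,2]<.225)&(abs(L[...,0])<.04)&(L[...,1]>.03)&(L[...,1]<.14)
q=np.c_[L[m],P[m][:,2]];f=np.polyfit(q[:,2],q[:,1],1);t0=np.pi/2+np.arctan(f[0])
print(len(q),q.mean(0).round(3),'angle',t0,'y@80',np.polyval(f,.08))
w=.011;rho=.118;oh=r.finger_overhang
def tcp(t,extra=0):
    c=np.array([.068,.080])+rho*np.array([-np.cos(t),np.sin(t)])+(.004+extra)*np.array([np.sin(t),np.cos(t)])
    return [*(o+ey*(c[0]+w)),c[1]+oh]
r.set_gripper(0,squeeze=60)
s=tcp(t0,.03);Q=down(th)
r.move_to([s[0],s[1],.29],Q)
r.move_linear(s,vel=.15)
f0=np.array(r.current_contact_force());print(r.current_t(),f0.round(1))
for t in np.arange(t0+.1,.2,-.1):
    r.move_linear(tcp(t),vel=.12);F=np.array(r.current_contact_force())-f0
    print(round(t,2),F.round(1),round(r.current_t(),2))
    if np.linalg.norm(F)>30: print('stop');sys.exit()
d=get('scene');cv2.imwrite('pics/s4.png',cv2.resize(cv2.cvtColor(d['pixels'][80:260,300:500],cv2.COLOR_RGB2BGR),None,fx=3,fy=3,interpolation=2))
```

```text
735 [0.004 0.075 0.17 ] angle 1.6630313365700249 y@80 0.06644076317783917
16.0667 [ 0.5  0.5 -0.3]
1.76 [-0.8 -0.3  0.8] 16.37
1.66 [-0.5 -0.2  0.3] 16.62
1.56 [-0.3 -0.7  0.8] 16.87
1.46 [-1.3  0.2  1. ] 17.12
1.36 [-0.7 -0.4 -0.5] 17.37
1.26 [-0.4 -0.6  0.6] 17.62
1.16 [-0.2  0.3 -0.5] 17.87
1.06 [-0.4 -1.4  0.4] 18.12
0.96 [ 0.  -0.2  1.1] 18.37
0.86 [ 0.1 -0.5  0.6] 18.62
0.76 [-1.1 -1.7  0.7] 18.87
0.66 [-1.8 -0.1  0.2] 19.12
0.56 [-0.9 -0.4 -0.4] 19.37
0.46 [-1.2  0.1  0.5] 19.62
0.36 [-0.5 -0.9  0.5] 19.87
0.26 [-1.3  0.1  1.3] 20.12
```

View pics/s4.png

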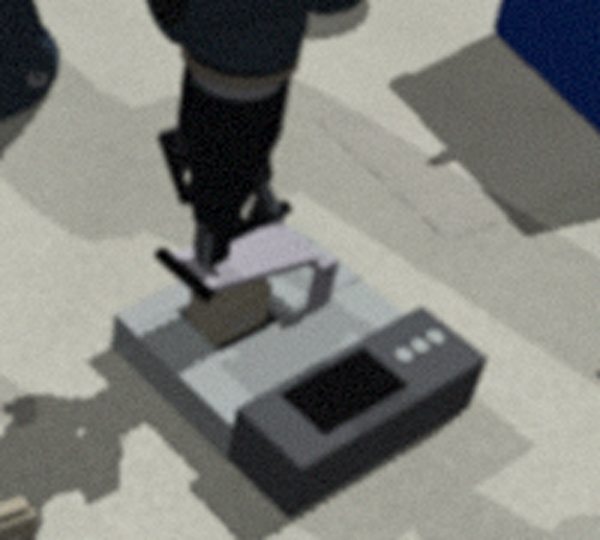

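The clamp has swung over onto the cartridge cap. Now I'll press it the rest of the way down until the force rises at its stop.

Run:
```python
from h import *
p=np.array(r.current_tool_pos());print(p.round(4),r.current_ee_rot())
th=np.radians(16.1);ey=np.array([-np.sin(th),np.cos(th)]);o=np.array([.487,.108])
g=o+ey*(.068-.118+.011)
for z in np.arange(p[2]-.004,.098,-.003):
    xy=g if z<.125 else p[:2]
    r.move_linear([*xy,z],vel=.04);F=np.array(r.current_contact_force())
    print(z.round(4),r.current_tool_pos()[2].round(4),F.round(1))
    if F[2]>22: break
r.sleep(.4);print(r.current_contact_force())
q=np.array(r.current_tool_pos());r.move_linear([q[0],q[1],.2],vel=.12);r.move_linear([q[0]-.08,q[1]-.15,.32],vel=.3);r.sleep(.3)
for n in('scene','top'):
    d=get(n);P=cloud(d);L=(P[...,:2]-o)@np.c_[[np.cos(th),np.sin(th)],ey]
    m=(P[...,2]>.075)&(P[...,2]<.15)&(abs(L[...,0])<.02)&(L[...,1]>-.05)&(L[...,1]<.055)
    f=np.polyfit(L[m][:,1],P[m][:,2],1);print(n,m.sum(),'slope',f[0],'z at y-.05',np.polyval(f,-.05),'y.068',np.polyval(f,.068))
    if n=='scene': cv2.imwrite('pics/s5.png',cv2.resize(cv2.cvtColor(d['pixels'][80:260,300:500],cv2.COLOR_RGB2BGR),None,fx=3,fy=3,interpolation=2))
print(r.current_t())
```

```text
[0.4963 0.0756 0.1369] [ 6.01149317e-01  7.99136696e-01 -1.39879450e-04 -1.41344976e-04]
0.1329 0.1331 [ 0.4 -0.1  0.9]
0.1299 0.1298 [ 1.1 -0.7  2. ]
0.1269 0.1266 [0.2 1.1 1.3]
0.1239 0.1235 [0.2 0.4 0.7]
0.1209 0.1206 [0.4 0.4 0.8]
0.1179 0.1176 [-0.  -0.2  0.4]
0.1149 0.1146 [-0.  -0.2  0.6]
0.1119 0.1116 [-0.  -0.4 -0.3]
0.1089 0.1097 [-5.8 -1.4 17.5]
0.1059 0.109 [-17.   -2.   52.1]
[-17.48030473  -1.8909098   52.28676563]
scene 479 slope 0.003119155140717329 z at y-.05 0.08936655209275834 y.068 0.08973461239936299
top 816 slope 0.0003387988608748723 z at y-.05 0.08786689760467037 y.068 0.08790687587025361
25.2917
```

View pics/s5.png

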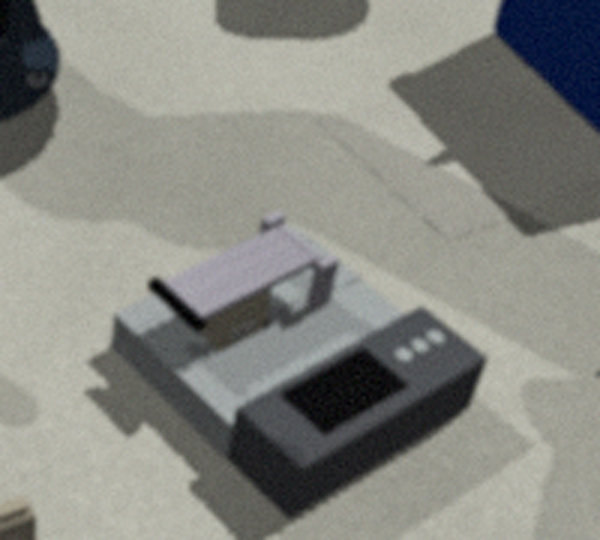

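The clamp is level at 88 mm with near-zero slope, the cartridge is under it, and the robot is clear.

```bash
python3 -c "
from h import *
print(r.hand_in())"
```

```text
the job is handed in; nothing more can be done
None
```

I set the wide cartridge upright in the cradle and released it, then pressed the clamp closed. It measured level at 88 mm after the arm withdrew, and I handed the job in at about 25 s; `r.hand_in()` returned no verdict.

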